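# Make up two prayer-wheel fitting kits

## Task

Make up two prayer-wheel kits. The tray with three compartments gets the large lotus ring in its wide compartment and the tall slim copper sleeve and the agate stone in its two narrow ones, one in each, either way round; the tray with two compartments gets the small lotus ring in its wide compartment and the short wide copper sleeve in the narrow one. Set every part down upright on the tray floor, as it stood on the bench, without dropping it, and leave the wooden plug and the pliers where they are.

Things in the scene. Friction and masses are not known exactly. Their poses are not given: they have to be found in the camera images.
- tray3: Fixed light-wood tray, 220 mm long (its x), 92 wide (its y), three compartments in a row along x. Floor 4 mm thick; rim and partitions 4 thick, tops 10 mm above the bench. Compartments are 84 mm inside along y, centred on y = 0. Wide one: 84 mm along x, centre x = -64 mm; narrow ones: 60 mm along x, centres x = +12 and +76 mm. Origin: centre of underside; +x points roughly away from the robot.
- tray2: Fixed light-wood tray, 156 mm long (its x), 92 wide (its y), two compartments in a row along x. Floor 4 mm thick; rim and partitions 4 thick, tops 10 mm above the bench. Compartments are 84 mm inside along y, centred on y = 0. Wide one: 84 mm along x, centre x = -32 mm; narrow one: 60 mm along x, centre x = +44 mm. Origin: centre of underside; +x points roughly away from the robot.
- ring_large: Large brass lotus base ring with a scalloped petal edge, 64 mm outside diameter, 34 mm bore, 24 mm high, about 0.42 kg. Origin: centre of the underside, z up along its axis; it starts standing free on the bench top (z = 0).
- ring_small: Small brass lotus base ring with a scalloped petal edge, 46 mm outside diameter, 22 mm bore, 24 mm high, about 0.24 kg. Origin: centre of the underside, z up along its axis; it starts standing free on the bench top (z = 0).
- sleeve_tall: Tall, slim verdigris-spotted copper tube (spindle sleeve), 30 mm outside diameter, 22 mm bore, 56 mm high, about 0.16 kg. Origin: centre of the underside, z up along its axis; it starts standing free on the bench top (z = 0).
- sleeve_short: Short, wide verdigris-spotted copper tube (spindle sleeve), 42 mm outside diameter, 30 mm bore, 30 mm high, about 0.18 kg. Origin: centre of the underside, z up along its axis; it starts standing free on the bench top (z = 0).
- stone: Polished agate inlay stone, round with a low domed top, brown with pale bands, 38 mm diameter, 26 mm high (sides upright to 19 mm), about 0.07 kg. Origin: centre of the underside, z up along its axis; it starts standing free on the bench top (z = 0).
- plug: Juniper wood pattern plug, bystander: a 40 mm diameter, 10 mm high foot with a tapering stem above, 48 mm high in all. Origin: centre of the underside, z up along its axis; it starts standing free on the bench top (z = 0).
- pliers: Steel circlip pliers, bystander, lying flat beyond the stock, about 165 mm long, 46 mm wide, 12 mm high, tips towards its +x. Origin: on the bench under about its middle.
Things that resemble listed ones, but are neither listed nor needed, are in the scene too. Leave any purple look-alike of the ring_small alone. What is shaped like the ring_large but red is not meant.

How it is judged:
By the outcome, as a careful person would: the job done as asked, in the order asked, and still so for the second after the job is handed in, with the robot touching nothing.
It also fails if it takes over 122 s, if anything falls off the work surface, if the arm or the gripper's body presses on something with over 40 N, if the wrist force passes 120 N, or if a joint passes its speed limit or range.

## Robot

A 6-joint arm with a two-finger parallel gripper is mounted at the origin on the work surface. World frame = base frame: x ahead of the robot, y to its left, z up, the work surface at z = 0. Lengths are in m, angles in rad, forces in N, time in s.
With the tool pointing down it reaches from about 0.375 to 0.925 m from the base axis. Payload 5.7 kg.
Tool frame: the origin (TCP) lies between the finger pads; the fingertips stand 25 mm ahead of it and the grasp point (between the pads) lies 6 mm ahead of it (env.nose_length is the distance from the TCP to the fingertips, in m); z points along the fingers, y is the line along which they close (so a half turn about z gives the same grasp; the last joint's range is limited). The gripper opens to 88 mm and grips with 3 to 60 N. Pads are 20 mm wide; open, the fingers measure 115 mm over their backs; the gripper's body (75 mm by 178 mm) begins 61 mm behind the grasp point.
Start: joints at [1.15, 0.359, 1.51, -0, 1.272, -0.115], TCP at [0.181, 0.572, 0.248] pointing down, gripper open.
Joint ranges: [-2.97, 2.97], [-1.01, 2.36], [0.21, 2.38], [-0.96, 4.11], [0.2, 2.71], [-2.98, 2.98]. Speed limits (rad/s): [2.39, 2.39, 3.14, 3.14, 3.14, 3.14].

## Interface

Orientations are given as a unit quaternion [w, x, y, z].
In Python, from plant import env, read_camera, calibration gives the robot as it stands.
- The arm moves only by the tool move_arm, never from a script. Its argument "steps" is a list of rows, each an object of numbers: "grip": the finger opening in cm, from 0 to 8.78; "tx", "ty", "tz": the shift along the tool's x, y, z in cm; "spin": the turn about the tool's z in degrees. A call has exactly 8 rows; each row is the pose to reach, as a shift and turn from the pose commanded when the call began, along the tool's axes at that moment; what a row does not reach only later rows make up. A row lasts 1/12 s, in which the tool goes at most 41.7 mm and 7.16 degrees, less where a joint would pass 70% of its speed; a pose out of reach is approached as far as the arm can. A call with a gripper value outside its range is refused whole. The fingers move at their own pace and stop on an object; "force" is the grip in N (left out, the last holds). Time passes only in rows, so rows that repeat a pose let the fingers close, or fill a call up. It gives the time, the measured TCP pose, the force, the opening and the grip force at its end, in the units of the state.
- env.state(): the state, without advancing time (a new reading comes with each control period).
- read_camera(name): name is "scene" or "top"; returns the picture (384x512x3 uint8, red, green, blue); there is no depth.
- calibration(name): a dict with "K" (3x3 intrinsics, pixels), "distortion" ([k1, k2, p1, p2, k3] as OpenCV has them; the pictures are not rectified), "T" (4x4, takes a point from camera to world coordinates). Camera axes: x right, y down, z forward; pixel columns grow to the right and rows downward; lengths in m; the calibration is good to about 2 mm. A picture is of the moment at which its call begins. calibration takes no time and is no camera call.
- env.hand_in(): hands the job in; it is judged then, once.
The state is a dict: "clock": time; "q": joint angles; "dq": joint speeds; "joint_efforts": joint torques, N m; "position": TCP position; "orientation": TCP orientation; "wrist_force": force on the tool from outside, world axes, zero at the start; "moment": the same for the moment, N m; "grip_width": finger opening in m; "finger_force": force on a finger pad.
Only numpy, scipy, OpenCV 4.12 (cv2) and the standard library are available. Lean on these libraries where they do the work, as an engineer would, in place of code of your own. Each camera call takes 0.05 s, during which the arm holds its last target. There are 200 camera calls.

## Working session

There is one attempt and no reset: what is moved stays moved. The work goes in short steps, Python scripts to look and compute and a tool call to move; the robot and the scene stay as the last step left them, time stands still between calls to the robot, and variables do not carry over. Pictures are saved under pics/ and viewed, at most 14 in all, crops included, and the job is handed in when it is done.

Besides the shell and the picture viewer there is one more tool, called after "Emit:" as a command line: name --argument value ..., lists and objects as JSON in quotes. move_arm: Moves the arm, as the interface text tells. Its arguments: {"type":"object","properties":{"steps":{"type":"array","items":{"type":"object","properties":{"grip":{"type":"number"},"tx":{"type":"number"},"ty":{"type":"number"},"tz":{"type":"number"},"spin":{"type":"number"}}}},"force":{"type":"number"}},"required":["steps"]}

```bash
mkdir -p pics; ls
python3 - <<'E'
from plant import env, read_camera, calibration
import cv2,numpy as np
for n in("scene","top"):
    cv2.imwrite(f"pics/{n}0.png",cv2.resize(read_camera(n)[:,:,::-1],(800,600),interpolation=cv2.INTER_CUBIC))
    c=calibration(n);print(n,np.round(c["K"],1),c["distortion"],np.round(c["T"],3))
s=env.state();print(s["position"],s["orientation"],s["clock"],env.nose_length)
E
```

```text
pics
scene [[433.5   0.  252.8]
 [  0.  433.5 185.3]
 [  0.    0.    1. ]] [0.00743168 0.         0.         0.         0.        ] [[-0.269  0.789 -0.553  1.149]
 [ 0.963  0.219 -0.156  0.161]
 [-0.002 -0.575 -0.818  0.909]
 [ 0.     0.     0.     1.   ]]
top [[481.2   0.  259. ]
 [  0.  481.2 202.6]
 [  0.    0.    1. ]] [-0.0013012  0.         0.         0.         0.       ] [[-0.022 -0.983  0.181  0.372]
 [-1.     0.023  0.005 -0.008]
 [-0.009 -0.181 -0.983  1.017]
 [ 0.     0.     0.     1.   ]]
[0.18043557 0.57163541 0.24692627] [-2.01901673e-04  1.52311643e-01  9.88332190e-01 -7.77579185e-04] 0.1 0.025
```

View pics/scene0.png

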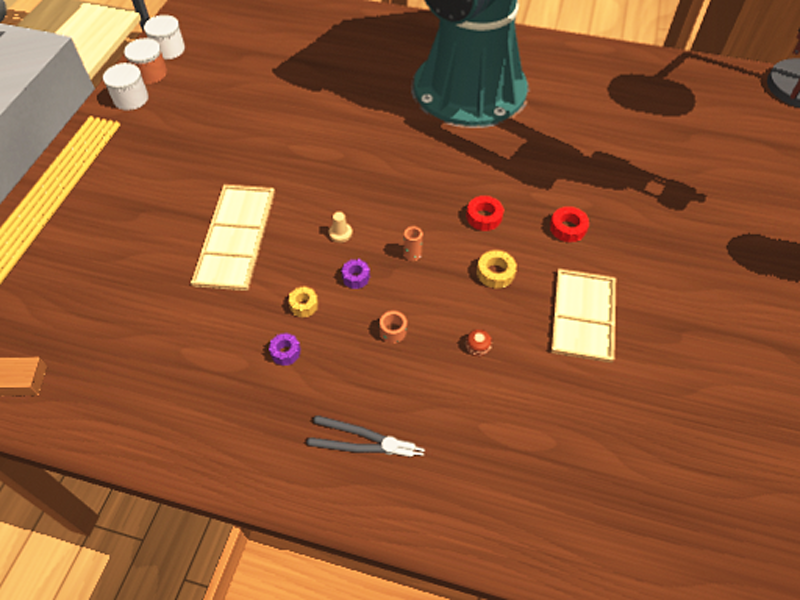

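View pics/top0.png

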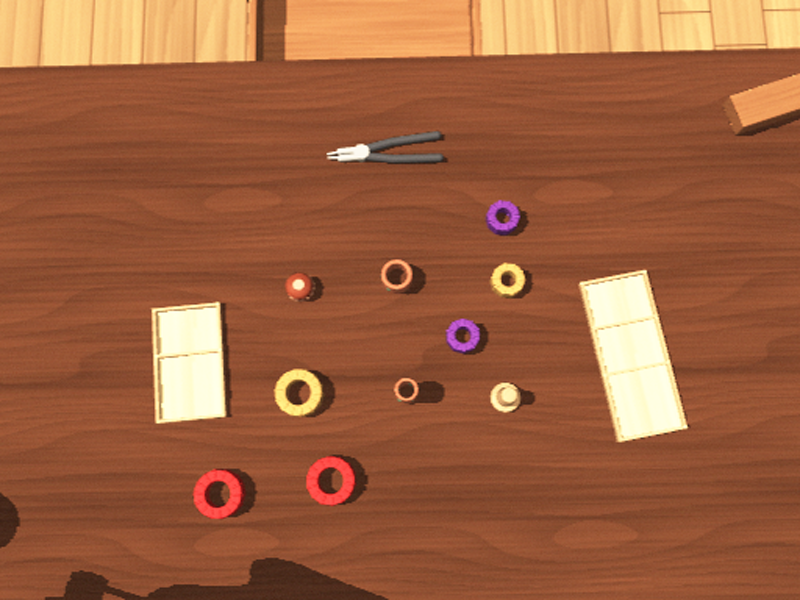

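The pictures show, in top view at 800x600 scale:
- **Large ring:** yellow at (298,393). The red rings at (218,493) and (330,481) could be taken for it.
- **Small ring:** yellow at (508,280). The purple rings at (503,217) and (463,336) could be taken for it.
- **Tall sleeve:** (406,390). The plug at (506,397) could be taken for it.
- **Short sleeve:** (397,276).
- **Stone:** (299,286).
- **Trays:** tray2 on the left at (188,362), tray3 on the right at (633,355).

I choose the yellow rings, the copper tubes and the domed agate, and will measure those.

```bash
cat > h.py <<'E'
from plant import env, read_camera, calibration
import cv2,numpy as np
def ray(n,pts,z):
    c=calibration(n);p=cv2.undistortPoints(np.float64(pts).reshape(-1,1,2),c["K"],np.float64(c["distortion"])).reshape(-1,2)
    T=c["T"];d=np.c_[p,np.ones(len(p))]@T[:3,:3].T;o=T[:3,3]
    return o+d*((z-o[2])/d[:,2])[:,None]
def pix(n,P):
    c=calibration(n);R=np.linalg.inv(c["T"]);
    return cv2.projectPoints(np.float64(P).reshape(-1,1,3),cv2.Rodrigues(R[:3,:3])[0],R[:3,3],c["K"],np.float64(c["distortion"]))[0].reshape(-1,2)
# HSV ranges (OpenCV), saturation etc.
COL={"brass":((20,120,90),(32,255,255)),"copper":((3,90,140),(16,225,255)),"light":((14,30,150),(32,145,255))}
def blobs(img,col,amin=60):
    m=cv2.inRange(cv2.cvtColor(img,cv2.COLOR_RGB2HSV),*COL[col])
    cs=cv2.findContours(m,cv2.RETR_EXTERNAL,cv2.CHAIN_APPROX_NONE)[0]
    return [cv2.convexHull(c) for c in cs if cv2.contourArea(c)>amin]
def cen(c):
    m=cv2.moments(c);return np.array([m["m10"],m["m01"]])/m["m00"]
E
python3 - <<'E'
from h import *
t=read_camera("top");s=read_camera("scene")
hs=cv2.cvtColor(t,cv2.COLOR_RGB2HSV)
for n,(u,v) in dict(large=(280,393),small=(495,280),tall=(396,390),short=(384,276),stone=(290,290),stone2=(299,284),tray=(620,355),bench=(420,330)).items():
    print(n,hs[int(v/1.5625),int(u/1.5625)])
for n,im in(("top",t),("scene",s)):
    for col in COL:
        for c in blobs(im,col):
            x=cen(c)
            P=ray(n,[x],.012)[0]
            if .3<P[0]<.9 and abs(P[1])<.5: print(n,col,np.round(x*1.5625),int(cv2.contourArea(c)),np.round(P,3))
a=cv2.resize(t[160:270,160:350,::-1],None,fx=4,fy=4,interpolation=cv2.INTER_CUBIC)
cv2.imwrite("pics/crop1.png",a)
E
```

```text
large [ 25 123 254]
small [ 25 122 254]
tall [ 15 124 250]
short [ 13 130 253]
stone [  7 175 230]
stone2 [ 23  58 255]
tray [ 29  26 255]
bench [  9 165 147]
top brass [297. 392.] 637 [0.458 0.143 0.012]
top brass [507. 278.] 285 [ 0.607 -0.145  0.012]
top copper [629. 506.] 738 [ 0.301 -0.289  0.012]
top copper [274. 509.] 1436 [0.307 0.172 0.012]
top copper [650. 490.] 462 [ 0.321 -0.317  0.012]
top copper [636. 267.] 139 [ 0.619 -0.322  0.012]
top copper [729. 312.] 5340 [ 0.553 -0.442  0.012]
top copper [752. 254.] 198 [ 0.633 -0.482  0.012]
top copper [398. 333.] 101827 [0.535 0.006 0.012]
top copper [274. 175.] 569 [0.764 0.177 0.012]
top copper [607. 168.] 564 [ 0.764 -0.293  0.012]
top copper [622. 154.] 328 [ 0.784 -0.315  0.012]
top light [505. 397.] 266 [ 0.446 -0.134  0.012]
top light [297. 392.] 627 [0.459 0.143 0.012]
top light [188. 362.] 3278 [0.501 0.291 0.012]
top light [632. 356.] 4768 [ 0.497 -0.307  0.012]
top light [507. 278.] 282 [ 0.607 -0.145  0.012]
scene brass [302. 298.] 190 [ 0.599 -0.149  0.012]
scene brass [497. 265.] 330 [0.45  0.14  0.012]
scene copper [466. 447.] 776 [0.773 0.158 0.012]
scene copper [158. 379.] 263 [ 0.793 -0.305  0.012]
scene copper [188. 373.] 347 [ 0.772 -0.267  0.012]
scene copper [360. 490.] 32530 [0.871 0.033 0.012]
scene copper [637. 328.] 251 [0.512 0.373 0.012]
scene copper [647. 246.] 788 [0.342 0.376 0.012]
scene copper [128. 241.] 3352 [ 0.567 -0.476  0.012]
scene copper [297. 161.] 164 [ 0.31  -0.265  0.012]
scene copper [432. 319.] 69707 [0.583 0.061 0.012]
scene light [584. 314.] 1974 [0.509 0.29  0.012]
scene light [340. 227.] 164 [ 0.441 -0.137  0.012]
scene light [233. 238.] 2298 [ 0.512 -0.306  0.012]
```

View pics/crop1.png

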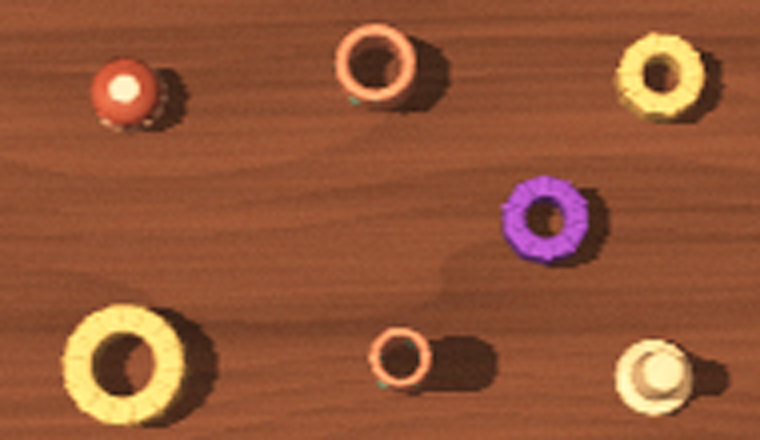

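The crop confirms the choice: agate (125,95), short sleeve (375,63), brass small ring (660,75), brass large ring (125,365), tall sleeve (400,357) and plug (655,377), with the purple look-alike at (545,218). Now the precise centres and the trays.

```bash
cat > m.py <<'E'
from h import *
t=read_camera("top");s=read_camera("scene");N=6
def face(n,im,uv,r,lo,hi,h,off=(0,0)):
    u,v=[int(k/1.5625) for k in uv]
    c=im[v-r:v+r,u-r:u+r];c=cv2.resize(c,None,fx=N,fy=N,interpolation=cv2.INTER_CUBIC)
    m=cv2.inRange(cv2.cvtColor(c,cv2.COLOR_RGB2HSV),lo,hi)
    cs=max(cv2.findContours(m,cv2.RETR_EXTERNAL,cv2.CHAIN_APPROX_NONE)[0],key=cv2.contourArea)
    e=cv2.convexHull(cs).reshape(-1,2).astype(float)
    p=(e+.5)/N-.5+[u-r,v-r]
    W=ray(n,p,h)[:,:2].astype(np.float32)
    (x,y),(a,b),_=cv2.fitEllipse(W) 
    return np.round([x,y,a,b],4)
F=dict(large=((298,393),24,(18,60,225),(32,255,255),.024),small=((508,280),18,(18,60,225),(32,255,255),.024),
 tall=((406,390),16,(8,60,215),(19,255,255),.056),short=((397,276),18,(8,60,215),(19,255,255),.030),stone=((299,287),15,(0,30,185),(30,255,255),.019),plug=((506,397),17,(14,30,170),(32,160,255),.010))
for k,a in F.items(): print(k,face("top",t,*a))
G=dict(large=((497,267),24,(18,60,215),(32,255,255),.024),small=((303,301),18,(18,60,215),(32,255,255),.024),tall=((413,234),14,(8,60,200),(19,255,255),.056),short=((393,321),16,(8,60,200),(19,255,255),.030),stone=((480,342),14,(0,30,170),(30,255,255),.019))
for k,a in G.items(): print("scene",k,face("scene",s,*a))
for n,im in(("top",t),("scene",s)):
    for c in blobs(im,"light",1500):
        P=ray(n,c.reshape(-1,2).astype(float),.010)[:,:2]
        if abs(P[:,1].mean())>.45 or P[:,0].mean()>.8 or P[:,0].mean()<.3: continue
        (cx,cy),wh,a=cv2.minAreaRect((P*1000).astype(np.float32))
        print(n,"tray",np.round([cx,cy]),np.round(wh),round(a,1))
E
python3 m.py
```

```text
large [0.4578 0.1411 0.0606 0.0616]
small [ 0.6047 -0.1433  0.0438  0.0444]
tall [ 0.4556 -0.0023  0.0288  0.0299]
short [0.6132 0.0076 0.0405 0.0413]
stone [0.6024 0.1437 0.0302 0.036 ]
plug [ 0.446  -0.1336  0.0395  0.0405]
scene large [0.4626 0.1414 0.0606 0.0749]
scene small [ 0.6085 -0.1421  0.0431  0.0568]
scene tall [0.4679 0.0017 0.0341 0.0614]
scene short [0.6175 0.0091 0.0413 0.0552]
scene stone [0.605  0.1427 0.0346 0.0442]
top tray [503. 291.] [157.  94.] 4.2
top tray [ 500. -307.] [221.  96.] 9.9
scene tray [503. 290.] [156.  93.] 4.2
scene tray [ 503. -308.] [228.  95.] 10.0
```

```bash
cat > d.py <<'E'
import sys,numpy as np
from plant import env
from scipy.spatial.transform import Rotation as Ro
s=env.state();q=s["orientation"];R=Ro.from_quat([q[1],q[2],q[3],q[0]]).as_matrix()
p=np.array(s["position"]);yaw=np.degrees(np.arctan2(R[1,1],R[0,1]))
print("t",round(s["clock"],2),"p",np.round(p,4),"yaw",round(yaw,1),"grip",np.round(s["grip_width"],4),s["finger_force"],"F",np.round(s["wrist_force"],1))
for a in sys.argv[1:]:   # x,y,z[,yaw]; successive targets, tool axes of each call's start
    t=[float(k) for k in a.split(",")];v=R.T@(np.array(t[:3])-p)*100
    sp=yaw-t[3] if len(t)>3 else 0
    print(a,"-> t",np.round(v,2),"spin",round(sp,1))
    p=np.array(t[:3]);yaw-=sp;R=R@Ro.from_euler("z",sp,degrees=True).as_matrix()
E
python3 d.py .458,.141,.12,99.9 .458,.141,.034 .458,.141,.12 .438,-.3185,.12 .438,-.3185,.038
```

```text
t 0.3 p [0.1806 0.572  0.2474] yaw 72.5 grip 0.0875 0.0 F [ 0.2 -0.1 -0.2]
.458,.141,.12,99.9 -> t [-39.43 -32.74  12.75] spin -27.4
.458,.141,.034 -> t [-0.   0.   8.6] spin 0
.458,.141,.12 -> t [ 0.  -0.  -8.6] spin 0
.438,-.3185,.12 -> t [ 9.870e+00 -4.492e+01  3.000e-02] spin 0
.438,-.3185,.038 -> t [-0.   0.   8.2] spin 0
```

Emit:
move_arm --steps '[{"tx": -19.5,"ty": -16.5,"tz": 6.5,"spin": -27.4,"grip": 8.6},{"tx": -19.5,"ty": -16.5,"tz": 6.5,"spin": -27.4,"grip": 8.6},{"tx": -19.5,"ty": -16.5,"tz": 6.5,"spin": -27.4,"grip": 8.6},{"tx": -19.5,"ty": -16.5,"tz": 6.5,"spin": -27.4,"grip": 8.6},{"tx": -19.5,"ty": -16.5,"tz": 6.5,"spin": -27.4,"grip": 8.6},{"tx": -19.5,"ty": -16.5,"tz": 6.5,"spin": -27.4,"grip": 8.6},{"tx": -19.5,"ty": -16.5,"tz": 6.5,"spin": -27.4,"grip": 8.6},{"tx": -19.5,"ty": -16.5,"tz": 6.5,"spin": -27.4,"grip": 8.6}]'

```text
clock: 0.97
position: [0.3177, 0.3527, 0.1817]
orientation: [-0.001, -0.084, 0.996, -0.001]
wrist_force: [0.1, 0.4, -0.7]
grip_width: 0.0861
finger_force: 0.0
```

```bash
python3 d.py .458,.141,.12,99.9
```

```text
t 0.97 p [0.3177 0.3527 0.1817] yaw 99.7 grip 0.0861 0.0 F [ 0.1  0.4 -0.7]
.458,.141,.12,99.9 -> t [-10.29 -23.21   6.2 ] spin -0.2
```

Emit:
move_arm --steps '[{"tx": -10.3,"ty": -23.2,"tz": 6.2},{"tx": -10.3,"ty": -23.2,"tz": 6.2},{"tx": -10.3,"ty": -23.2,"tz": 6.2},{"tx": -10.3,"ty": -23.2,"tz": 6.2},{"tx": -10.3,"ty": -23.2,"tz": 6.2},{"tx": -10.3,"ty": -23.2,"tz": 6.2},{"tx": -10.3,"ty": -23.2,"tz": 6.2},{"tx": -10.3,"ty": -23.2,"tz": 6.2}]'

```text
invalid input at $.steps[0]: expected keys grip, tx, ty, tz, spin
```

```bash
python3 d.py .458,.141,.034,99.9
python3 - <<'E'
from h import *
P=pix("top",[[.458,.141,.024]])[0];print(P)
t=read_camera("top");u,v=P.astype(int)
cv2.imwrite("pics/c2.png",cv2.resize(t[v-60:v+60,u-80:u+80,::-1],None,fx=4,fy=4))
E
```

```text
t 0.97 p [0.3177 0.3527 0.1817] yaw 99.7 grip 0.0861 0.0 F [ 0.1  0.4 -0.7]
.458,.141,.034,99.9 -> t [-10.3  -23.19  14.8 ] spin -0.2
[190.15229564 250.48782493]
```

View pics/c2.png

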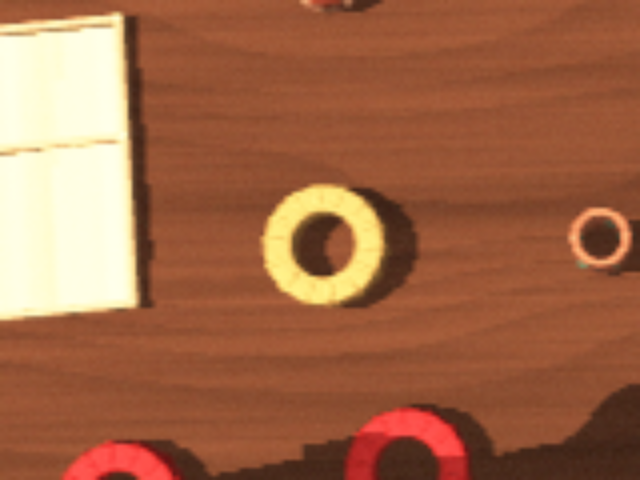

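The move was refused because every row needs all five keys. The picture shows the arm still away and the large ring centred at crop (323,244), matching the measured point.

Emit:
move_arm --steps '[{"tx": -10.3,"ty": -23.2,"tz": 6.2,"spin": 0,"grip": 8.6},{"tx": -10.3,"ty": -23.2,"tz": 6.2,"spin": 0,"grip": 8.6},{"tx": -10.3,"ty": -23.2,"tz": 6.2,"spin": 0,"grip": 8.6},{"tx": -10.3,"ty": -23.2,"tz": 6.2,"spin": 0,"grip": 8.6},{"tx": -10.3,"ty": -23.2,"tz": 6.2,"spin": 0,"grip": 8.6},{"tx": -10.3,"ty": -23.2,"tz": 6.2,"spin": 0,"grip": 8.6},{"tx": -10.3,"ty": -23.2,"tz": 6.2,"spin": 0,"grip": 8.6},{"tx": -10.3,"ty": -23.2,"tz": 6.2,"spin": 0,"grip": 8.6}]'

```text
clock: 1.68
position: [0.4603, 0.1444, 0.1204]
orientation: [0.0, -0.085, 0.996, 0.0]
wrist_force: [-0.1, 0.7, 0.5]
grip_width: 0.086
finger_force: 0.0
```

```bash
python3 d.py .458,.141,.033,99.9
```

```text
t 1.68 p [0.4603 0.1444 0.1204] yaw 99.7 grip 0.086 0.0 F [-0.1  0.7  0.5]
.458,.141,.033,99.9 -> t [ 0.29 -0.29  8.74] spin -0.2
```

Emit:
move_arm --steps '[{"tx": 0,"ty": -0.3,"tz": 3,"spin": 0,"grip": 8.6},{"tx": 0,"ty": -0.3,"tz": 4,"spin": 0,"grip": 8.6},{"tx": 0,"ty": -0.3,"tz": 4,"spin": 0,"grip": 8.6},{"tx": 0,"ty": -0.3,"tz": 4,"spin": 0,"grip": 8.6},{"tx": 0,"ty": -0.3,"tz": 4,"spin": 0,"grip": 8.6},{"tx": 0,"ty": -0.3,"tz": 4,"spin": 0,"grip": 8.6},{"tx": 0,"ty": -0.3,"tz": 4,"spin": 0,"grip": 8.6},{"tx": 0,"ty": -0.3,"tz": 4,"spin": 0,"grip": 8.6}]'

```text
clock: 2.35
position: [0.4591, 0.1426, 0.0814]
orientation: [0.001, -0.086, 0.996, 0.0]
wrist_force: [-0.8, -0.0, -0.1]
grip_width: 0.0861
finger_force: 0.0
```

```bash
python3 d.py .458,.141,.033,99.9
```

```text
t 2.35 p [0.4591 0.1426 0.0814] yaw 99.9 grip 0.0861 0.0 F [-0.8 -0.  -0.1]
.458,.141,.033,99.9 -> t [ 0.15 -0.14  4.84] spin 0.0
```

Emit:
move_arm --steps '[{"tx": 0.1,"ty": -0.1,"tz": 2.5,"spin": 0,"grip": 8.6},{"tx": 0.1,"ty": -0.1,"tz": 4,"spin": 0,"grip": 8.6},{"tx": 0.1,"ty": -0.1,"tz": 4.8,"spin": 0,"grip": 8.6},{"tx": 0.1,"ty": -0.1,"tz": 4.8,"spin": 0,"grip": 8.6},{"tx": 0.1,"ty": -0.1,"tz": 4.8,"spin": 0,"grip": 8.6},{"tx": 0.1,"ty": -0.1,"tz": 4.8,"spin": 0,"grip": 7.2},{"tx": 0.1,"ty": -0.1,"tz": 4.8,"spin": 0,"grip": 6.5},{"tx": 0.1,"ty": -0.1,"tz": 4.8,"spin": 0,"grip": 5.9}]' --force 30

```text
clock: 3.02
position: [0.4585, 0.1412, 0.0334]
orientation: [0.001, -0.086, 0.996, 0.0]
wrist_force: [0.7, 0.4, 0.5]
grip_width: 0.0698
finger_force: 0.0
```

Emit:
move_arm --steps '[{"tx": 0,"ty": 0,"tz": 0,"spin": 0,"grip": 5.5},{"tx": 0,"ty": 0,"tz": 0,"spin": 0,"grip": 5.5},{"tx": 0,"ty": 0,"tz": 0,"spin": 0,"grip": 5.5},{"tx": 0,"ty": 0,"tz": 0,"spin": 0,"grip": 5.5},{"tx": 0,"ty": 0,"tz": 0,"spin": 0,"grip": 5.5},{"tx": 0,"ty": 0,"tz": 0,"spin": 0,"grip": 5.5},{"tx": 0,"ty": 0,"tz": 0,"spin": 0,"grip": 5.5},{"tx": 0,"ty": 0,"tz": 0,"spin": 0,"grip": 5.5}]'

```text
clock: 3.68
position: [0.4583, 0.141, 0.0332]
orientation: [0.0, -0.086, 0.996, -0.0]
wrist_force: [-0.6, -0.6, 6.6]
grip_width: 0.0601
finger_force: 30.0
```

```bash
python3 d.py .458,.141,.12
```

```text
t 3.68 p [0.4583 0.141  0.0332] yaw 99.9 grip 0.0601 30.001236028620042 F [-0.6 -0.6  6.6]
.458,.141,.12 -> t [ 0.02 -0.   -8.68] spin 0
```

Emit:
move_arm --steps '[{"tx": 0,"ty": 0,"tz": -1,"spin": 0,"grip": 5.5},{"tx": 0,"ty": 0,"tz": -3,"spin": 0,"grip": 5.5},{"tx": 0,"ty": 0,"tz": -6,"spin": 0,"grip": 5.5},{"tx": 0,"ty": 0,"tz": -9,"spin": 0,"grip": 5.5},{"tx": 0,"ty": 0,"tz": -11.5,"spin": 0,"grip": 5.5},{"tx": 0,"ty": 0,"tz": -12.5,"spin": 0,"grip": 5.5},{"tx": 0,"ty": 0,"tz": -13,"spin": 0,"grip": 5.5},{"tx": 0,"ty": 0,"tz": -13,"spin": 0,"grip": 5.5}]'

```text
clock: 4.35
position: [0.458, 0.1412, 0.1637]
orientation: [0.001, -0.086, 0.996, 0.0]
wrist_force: [0.1, 0.7, -4.5]
grip_width: 0.0602
finger_force: 30.0
```

```bash
python3 d.py .438,-.3185,.16
python3 - <<'E'
from h import *
t=read_camera("scene")
cv2.imwrite("pics/s3.png",cv2.resize(t[60:260,100:420,::-1],None,fx=2.5,fy=2.5,interpolation=cv2.INTER_CUBIC))
E
```

```text
t 4.35 p [0.458  0.1412 0.1637] yaw 99.9 grip 0.0602 29.99879642156884 F [ 0.1  0.7 -4.5]
.438,-.3185,.16 -> t [  9.86 -44.94   0.36] spin 0
```

View pics/s3.png

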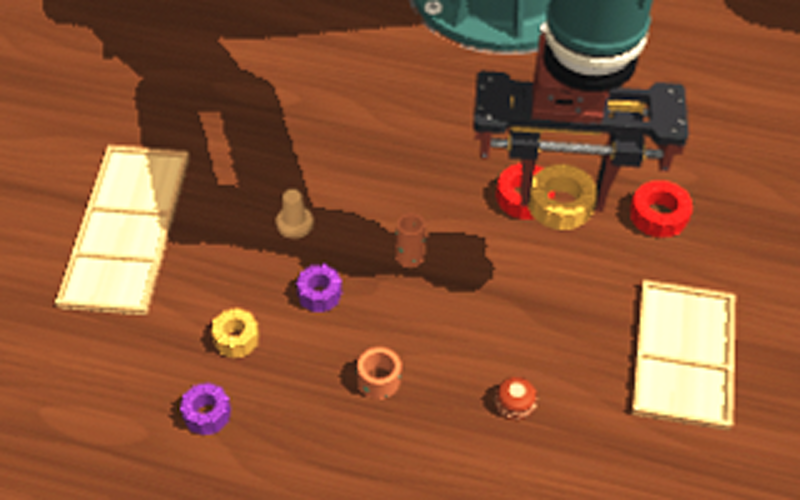

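The scene picture shows the large ring held level between the fingers at crop (563,195), clear of the bench.

Emit:
move_arm --steps '[{"tx": 0.4,"ty": -2,"tz": 0,"spin": 0,"grip": 5.5},{"tx": 1.1,"ty": -5,"tz": 0,"spin": 0,"grip": 5.5},{"tx": 2,"ty": -9,"tz": 0,"spin": 0,"grip": 5.5},{"tx": 2.9,"ty": -13,"tz": 0,"spin": 0,"grip": 5.5},{"tx": 3.7,"ty": -17,"tz": 0,"spin": 0,"grip": 5.5},{"tx": 4.6,"ty": -21,"tz": 0,"spin": 0,"grip": 5.5},{"tx": 5.5,"ty": -25,"tz": 0,"spin": 0,"grip": 5.5},{"tx": 6.4,"ty": -29,"tz": 0,"spin": 0,"grip": 5.5}]'

```text
clock: 5.07
position: [0.4429, -0.1569, 0.1612]
orientation: [-0.001, -0.086, 0.996, 0.001]
wrist_force: [1.7, 0.3, -3.5]
grip_width: 0.0603
finger_force: 30.0
```

Emit:
move_arm --steps '[{"tx": 0.9,"ty": -4,"tz": 0.4,"spin": 0,"grip": 5.5},{"tx": 1.8,"ty": -8,"tz": 0.4,"spin": 0,"grip": 5.5},{"tx": 2.6,"ty": -11.6,"tz": 0.4,"spin": 0,"grip": 5.5},{"tx": 3.2,"ty": -14.4,"tz": 0.4,"spin": 0,"grip": 5.5},{"tx": 3.5,"ty": -15.9,"tz": 0.4,"spin": 0,"grip": 5.5},{"tx": 3.5,"ty": -15.9,"tz": 0.4,"spin": 0,"grip": 5.5},{"tx": 3.5,"ty": -15.9,"tz": 0.4,"spin": 0,"grip": 5.5},{"tx": 3.5,"ty": -15.9,"tz": 0.4,"spin": 0,"grip": 5.5}]'

```text
clock: 5.73
position: [0.4365, -0.3161, 0.1576]
orientation: [-0.001, -0.086, 0.996, 0.002]
wrist_force: [0.2, -0.1, -3.9]
grip_width: 0.0603
finger_force: 30.0
```

```bash
python3 d.py .438,-.3185,.06,99.9
```

```text
t 5.73 p [ 0.4365 -0.3161  0.1576] yaw 99.9 grip 0.0603 29.998921334627084 F [ 0.2 -0.1 -3.9]
.438,-.3185,.06,99.9 -> t [-0.13 -0.29  9.76] spin -0.0
```

Emit:
move_arm --steps '[{"tx": 0,"ty": -0.2,"tz": 2,"spin": 0,"grip": 5.5},{"tx": 0,"ty": -0.2,"tz": 5,"spin": 0,"grip": 5.5},{"tx": 0,"ty": -0.2,"tz": 8,"spin": 0,"grip": 5.5},{"tx": 0,"ty": -0.2,"tz": 9.5,"spin": 0,"grip": 5.5},{"tx": 0,"ty": -0.2,"tz": 10.5,"spin": 0,"grip": 5.5},{"tx": 0,"ty": -0.2,"tz": 10.5,"spin": 0,"grip": 5.5},{"tx": 0,"ty": -0.2,"tz": 10.5,"spin": 0,"grip": 5.5},{"tx": 0,"ty": -0.2,"tz": 10.5,"spin": 0,"grip": 5.5}]'

```text
clock: 6.4
position: [0.4386, -0.3203, 0.0548]
orientation: [0.001, -0.086, 0.996, -0.001]
wrist_force: [-0.6, -0.1, -3.1]
grip_width: 0.06
finger_force: 30.0
```

```bash
python3 d.py .438,-.3185,.0375,99.9
```

```text
t 6.4 p [ 0.4386 -0.3203  0.0548] yaw 99.9 grip 0.06 29.998864271328785 F [-0.6 -0.1 -3.1]
.438,-.3185,.0375,99.9 -> t [0.03 0.19 1.73] spin 0.0
```

Emit:
move_arm --steps '[{"tx": 0,"ty": 0.1,"tz": 0.5,"spin": 0,"grip": 5.5},{"tx": 0,"ty": 0.1,"tz": 1,"spin": 0,"grip": 5.5},{"tx": 0,"ty": 0.1,"tz": 1.3,"spin": 0,"grip": 5.5},{"tx": 0,"ty": 0.1,"tz": 1.5,"spin": 0,"grip": 5.5},{"tx": 0,"ty": 0.1,"tz": 1.6,"spin": 0,"grip": 5.5},{"tx": 0,"ty": 0.1,"tz": 1.7,"spin": 0,"grip": 5.5},{"tx": 0,"ty": 0.1,"tz": 1.7,"spin": 0,"grip": 5.5},{"tx": 0,"ty": 0.1,"tz": 1.7,"spin": 0,"grip": 5.5}]'

```text
clock: 7.07
position: [0.4374, -0.3192, 0.0372]
orientation: [-0.0, -0.086, 0.996, 0.0]
wrist_force: [-1.7, 1.6, 3.8]
grip_width: 0.0599
finger_force: 30.0
```

Emit:
move_arm --steps '[{"tx": 0,"ty": 0,"tz": 0,"spin": 0,"grip": 6.3},{"tx": 0,"ty": 0,"tz": 0,"spin": 0,"grip": 6.8},{"tx": 0,"ty": 0,"tz": 0,"spin": 0,"grip": 7.4},{"tx": 0,"ty": 0,"tz": 0,"spin": 0,"grip": 7.4},{"tx": 0,"ty": 0,"tz": 0,"spin": 0,"grip": 7.4},{"tx": 0,"ty": 0,"tz": -2,"spin": 0,"grip": 7.4},{"tx": 0,"ty": 0,"tz": -5,"spin": 0,"grip": 7.4},{"tx": 0,"ty": 0,"tz": -9,"spin": 0,"grip": 7.4}]'

```text
clock: 7.73
position: [0.436, -0.3178, 0.1254]
orientation: [-0.002, -0.086, 0.996, 0.002]
wrist_force: [0.3, -2.0, -0.6]
grip_width: 0.0741
finger_force: 0.0
```

```bash
python3 d.py .4556,-.0023,.15,99.9; python3 d.py .4556,-.0023,.055,99.9
```

```text
t 7.73 p [ 0.436  -0.3178  0.1254] yaw 99.9 grip 0.0741 0.0 F [ 0.3 -2.  -0.6]
.4556,-.0023,.15,99.9 -> t [-7.33 30.76 -2.35] spin -0.0
t 7.73 p [ 0.436  -0.3178  0.1254] yaw 99.9 grip 0.0741 0.0 F [ 0.3 -2.  -0.6]
.4556,-.0023,.055,99.9 -> t [-7.37 30.72  7.15] spin -0.0
```

Emit:
move_arm --steps '[{"tx": -0.5,"ty": 2,"tz": -2.3,"spin": 0,"grip": 6},{"tx": -1.5,"ty": 6,"tz": -2.3,"spin": 0,"grip": 6},{"tx": -2.5,"ty": 10,"tz": -2.3,"spin": 0,"grip": 6},{"tx": -3.4,"ty": 14,"tz": -2.3,"spin": 0,"grip": 6},{"tx": -4.3,"ty": 18,"tz": -2.3,"spin": 0,"grip": 6},{"tx": -5.2,"ty": 22,"tz": -2.3,"spin": 0,"grip": 6},{"tx": -6.1,"ty": 26,"tz": -2.3,"spin": 0,"grip": 6},{"tx": -7,"ty": 29.5,"tz": -2.3,"spin": 0,"grip": 6}]'

```text
clock: 8.4
position: [0.4553, -0.0143, 0.1498]
orientation: [-0.0, -0.086, 0.996, 0.0]
wrist_force: [0.8, 0.9, 0.5]
grip_width: 0.0601
finger_force: 0.0
```

Emit:
move_arm --steps '[{"tx": -0.2,"ty": 1.3,"tz": 0,"spin": 0,"grip": 6},{"tx": -0.2,"ty": 1.3,"tz": 2,"spin": 0,"grip": 6},{"tx": -0.2,"ty": 1.3,"tz": 2.5,"spin": 0,"grip": 6},{"tx": -0.2,"ty": 1.3,"tz": 2.5,"spin": 0,"grip": 6},{"tx": -0.2,"ty": 1.3,"tz": 2.5,"spin": 0,"grip": 6},{"tx": -0.2,"ty": 1.3,"tz": 2.5,"spin": 0,"grip": 6},{"tx": -0.2,"ty": 1.3,"tz": 2.5,"spin": 0,"grip": 6},{"tx": -0.2,"ty": 1.3,"tz": 2.5,"spin": 0,"grip": 6}]'

```text
clock: 9.07
position: [0.4561, -0.004, 0.1251]
orientation: [0.0, -0.086, 0.996, -0.0]
wrist_force: [-0.2, -0.5, 0.0]
grip_width: 0.0601
finger_force: 0.0
```

```bash
python3 d.py .4556,-.0023,.045,99.9
python3 - <<'E'
from h import *
t=read_camera("top");P=pix("top",[[.48,-.2,.02]])[0];u,v=P.astype(int)
cv2.imwrite("pics/t4.png",cv2.resize(t[v-75:v+75,u-100:u+100,::-1],None,fx=4,fy=4,interpolation=cv2.INTER_CUBIC))
E
```

```text
t 9.07 p [ 0.4561 -0.004   0.1251] yaw 99.8 grip 0.0601 0.0 F [-0.2 -0.5  0. ]
.4556,-.0023,.045,99.9 -> t [0.02 0.18 8.01] spin -0.1
```

View pics/t4.png

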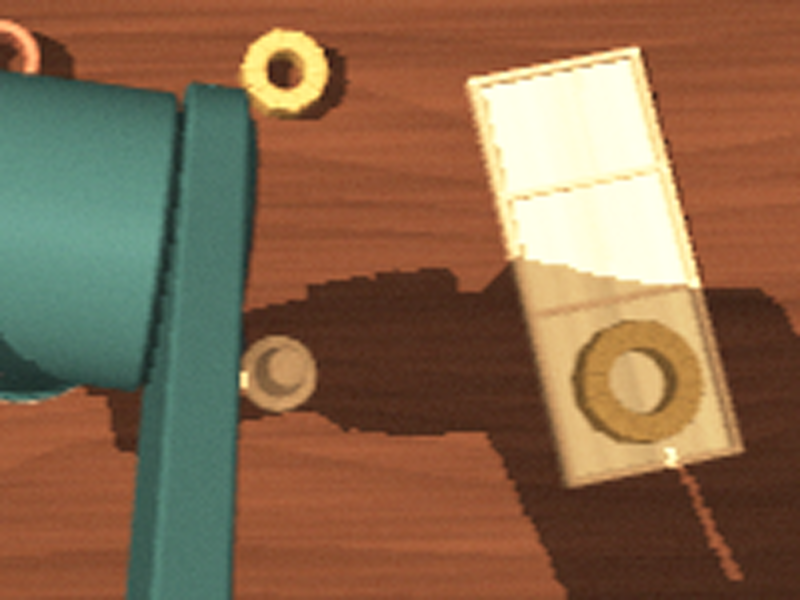

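The large ring lies centred in tray3's wide compartment at crop (640,382). Now the tall sleeve.

Emit:
move_arm --steps '[{"tx": 0,"ty": 0.1,"tz": 3,"spin": 0,"grip": 6},{"tx": 0,"ty": 0.1,"tz": 6,"spin": 0,"grip": 6},{"tx": 0,"ty": 0.1,"tz": 8,"spin": 0,"grip": 6},{"tx": 0,"ty": 0.1,"tz": 8,"spin": 0,"grip": 6},{"tx": 0,"ty": 0.1,"tz": 8,"spin": 0,"grip": 5},{"tx": 0,"ty": 0.1,"tz": 8,"spin": 0,"grip": 4},{"tx": 0,"ty": 0.1,"tz": 8,"spin": 0,"grip": 3.3},{"tx": 0,"ty": 0.1,"tz": 8,"spin": 0,"grip": 2.7}]' --force 20

```text
clock: 9.78
position: [0.4566, -0.0027, 0.0459]
orientation: [0.001, -0.086, 0.996, -0.0]
wrist_force: [-1.3, -0.3, 0.4]
grip_width: 0.0367
finger_force: 0.0
```

Emit:
move_arm --steps '[{"tx": 0,"ty": 0,"tz": 0,"spin": 0,"grip": 2.5},{"tx": 0,"ty": 0,"tz": 0,"spin": 0,"grip": 2.5},{"tx": 0,"ty": 0,"tz": 0,"spin": 0,"grip": 2.5},{"tx": 0,"ty": 0,"tz": 0,"spin": 0,"grip": 2.5},{"tx": 0,"ty": 0,"tz": 0,"spin": 0,"grip": 2.5},{"tx": 0,"ty": 0,"tz": -0.5,"spin": 0,"grip": 2.5},{"tx": 0,"ty": 0,"tz": -1.5,"spin": 0,"grip": 2.5},{"tx": 0,"ty": 0,"tz": -3,"spin": 0,"grip": 2.5}]'

```text
clock: 10.45
position: [0.4543, -0.0023, 0.0745]
orientation: [-0.001, -0.086, 0.996, 0.0]
wrist_force: [-0.7, 0.6, -0.9]
grip_width: 0.0293
finger_force: 20.0
```

```bash
python3 d.py .46,0,.16 .513,-.3055,.16,99.9 .513,-.3055,.049
```

```text
t 10.45 p [ 0.4543 -0.0023  0.0745] yaw 99.9 grip 0.0293 19.998327596113086 F [-0.7  0.6 -0.9]
.46,0,.16 -> t [-0.58  0.13 -8.56] spin 0
.513,-.3055,.16,99.9 -> t [ 2.000e-02 -3.101e+01 -2.000e-02] spin -0.0
.513,-.3055,.049 -> t [-3.00e-02 -1.00e-02  1.11e+01] spin 0
```

Emit:
move_arm --steps '[{"tx": 0,"ty": 0,"tz": -3,"spin": 0,"grip": 2.5},{"tx": 0,"ty": -1,"tz": -6,"spin": 0,"grip": 2.5},{"tx": -0.7,"ty": -3,"tz": -8,"spin": 0,"grip": 2.5},{"tx": -1.4,"ty": -6.5,"tz": -8,"spin": 0,"grip": 2.5},{"tx": -2.3,"ty": -10.5,"tz": -8,"spin": 0,"grip": 2.5},{"tx": -3.2,"ty": -14.5,"tz": -8,"spin": 0,"grip": 2.5},{"tx": -4.1,"ty": -18.5,"tz": -8,"spin": 0,"grip": 2.5},{"tx": -5,"ty": -22.5,"tz": -8,"spin": 0,"grip": 2.5}]'

```text
clock: 11.12
position: [0.5433, -0.2172, 0.155]
orientation: [-0.0, -0.086, 0.996, 0.0]
wrist_force: [1.0, 0.5, -1.9]
grip_width: 0.0291
finger_force: 20.0
```

Emit:
move_arm --steps '[{"tx": -0.9,"ty": -4,"tz": 0,"spin": 0,"grip": 2.5},{"tx": -1.4,"ty": -6.5,"tz": 0,"spin": 0,"grip": 2.5},{"tx": -1.8,"ty": -8.3,"tz": 0,"spin": 0,"grip": 2.5},{"tx": -1.8,"ty": -8.3,"tz": 2,"spin": 0,"grip": 2.5},{"tx": -1.8,"ty": -8.3,"tz": 5,"spin": 0,"grip": 2.5},{"tx": -1.8,"ty": -8.3,"tz": 7,"spin": 0,"grip": 2.5},{"tx": -1.8,"ty": -8.3,"tz": 8,"spin": 0,"grip": 2.5},{"tx": -1.8,"ty": -8.3,"tz": 8,"spin": 0,"grip": 2.5}]'

```text
clock: 11.78
position: [0.5732, -0.2929, 0.0721]
orientation: [-0.002, -0.086, 0.996, 0.002]
wrist_force: [-0.4, 0.6, -1.7]
grip_width: 0.0294
finger_force: 20.0
```

```bash
python3 d.py .576,-.2945,.049,99.9
```

```text
t 11.78 p [ 0.5732 -0.2929  0.0721] yaw 99.9 grip 0.0294 19.998578522354364 F [-0.4  0.6 -1.7]
.576,-.2945,.049,99.9 -> t [-0.26 -0.21  2.31] spin -0.0
```

Emit:
move_arm --steps '[{"tx": -0.1,"ty": -0.1,"tz": 0.6,"spin": 0,"grip": 2.5},{"tx": -0.2,"ty": -0.1,"tz": 1.2,"spin": 0,"grip": 2.5},{"tx": -0.2,"ty": -0.1,"tz": 1.6,"spin": 0,"grip": 2.5},{"tx": -0.2,"ty": -0.1,"tz": 1.8,"spin": 0,"grip": 2.5},{"tx": -0.2,"ty": -0.1,"tz": 2,"spin": 0,"grip": 2.5},{"tx": -0.2,"ty": -0.1,"tz": 2.1,"spin": 0,"grip": 2.5},{"tx": -0.2,"ty": -0.1,"tz": 2.2,"spin": 0,"grip": 2.5},{"tx": -0.2,"ty": -0.1,"tz": 2.2,"spin": 0,"grip": 2.5}]'

```text
clock: 12.45
position: [0.5774, -0.2949, 0.0527]
orientation: [-0.0, -0.086, 0.996, -0.0]
wrist_force: [-1.0, 0.2, -1.3]
grip_width: 0.029
finger_force: 20.0
```

Emit:
move_arm --steps '[{"tx": 0,"ty": 0,"tz": 0.1,"spin": 0,"grip": 2.5},{"tx": 0,"ty": 0,"tz": 0.1,"spin": 0,"grip": 2.5},{"tx": 0,"ty": 0,"tz": 0.2,"spin": 0,"grip": 2.5},{"tx": 0,"ty": 0,"tz": 0.2,"spin": 0,"grip": 2.5},{"tx": 0,"ty": 0,"tz": 0.25,"spin": 0,"grip": 2.5},{"tx": 0,"ty": 0,"tz": 0.3,"spin": 0,"grip": 2.5},{"tx": 0,"ty": 0,"tz": 0.3,"spin": 0,"grip": 2.5},{"tx": 0,"ty": 0,"tz": 0.3,"spin": 0,"grip": 2.5}]'

```text
clock: 13.12
position: [0.5775, -0.2949, 0.0498]
orientation: [0.0, -0.086, 0.996, -0.0]
wrist_force: [-0.4, -0.4, -1.4]
grip_width: 0.0292
finger_force: 20.0
```

Emit:
move_arm --steps '[{"tx": 0,"ty": 0,"tz": 0.05,"spin": 0,"grip": 2.5},{"tx": 0,"ty": 0,"tz": 0.1,"spin": 0,"grip": 2.5},{"tx": 0,"ty": 0,"tz": 0.1,"spin": 0,"grip": 2.5},{"tx": 0,"ty": 0,"tz": 0.1,"spin": 0,"grip": 2.5},{"tx": 0,"ty": 0,"tz": 0.1,"spin": 0,"grip": 2.5},{"tx": 0,"ty": 0,"tz": 0.1,"spin": 0,"grip": 2.5},{"tx": 0,"ty": 0,"tz": 0.1,"spin": 0,"grip": 2.5},{"tx": 0,"ty": 0,"tz": 0.1,"spin": 0,"grip": 2.5}]'

```text
clock: 13.78
position: [0.5775, -0.2949, 0.0497]
orientation: [0.0, -0.086, 0.996, -0.0]
wrist_force: [-1.7, 0.7, 7.0]
grip_width: 0.0291
finger_force: 20.0
```

Emit:
move_arm --steps '[{"tx": 0,"ty": 0,"tz": 0,"spin": 0,"grip": 3.2},{"tx": 0,"ty": 0,"tz": 0,"spin": 0,"grip": 3.7},{"tx": 0,"ty": 0,"tz": 0,"spin": 0,"grip": 4.2},{"tx": 0,"ty": 0,"tz": 0,"spin": 0,"grip": 4.5},{"tx": 0,"ty": 0,"tz": 0,"spin": 0,"grip": 4.5},{"tx": 0,"ty": 0,"tz": -3,"spin": 0,"grip": 4.5},{"tx": 0,"ty": 0,"tz": -6.5,"spin": 0,"grip": 4.5},{"tx": 0,"ty": 0,"tz": -10,"spin": 0,"grip": 4.5}]'

```text
clock: 14.45
position: [0.5766, -0.2944, 0.1487]
orientation: [-0.001, -0.086, 0.996, 0.001]
wrist_force: [0.1, -0.4, 0.4]
grip_width: 0.0448
finger_force: 0.0
```

```bash
python3 d.py .6035,.143,.14,99.9
```

```text
t 14.45 p [ 0.5766 -0.2944  0.1487] yaw 99.9 grip 0.0448 0.0 F [ 0.1 -0.4  0.4]
.6035,.143,.14,99.9 -> t [-10.15  42.62   0.92] spin -0.0
```

Emit:
move_arm --steps '[{"tx": -0.9,"ty": 4,"tz": 0,"spin": 0,"grip": 6},{"tx": -1.9,"ty": 8,"tz": 0,"spin": 0,"grip": 6},{"tx": -2.8,"ty": 12,"tz": 0,"spin": 0,"grip": 6},{"tx": -3.8,"ty": 16,"tz": 0,"spin": 0,"grip": 6},{"tx": -4.7,"ty": 20,"tz": 0,"spin": 0,"grip": 6},{"tx": -5.7,"ty": 24,"tz": 0,"spin": 0,"grip": 6},{"tx": -6.6,"ty": 28,"tz": 0,"spin": 0,"grip": 6},{"tx": -7.6,"ty": 32,"tz": 0,"spin": 0,"grip": 6}]'

```text
clock: 15.12
position: [0.597, 0.0354, 0.1487]
orientation: [-0.0, -0.086, 0.996, -0.0]
wrist_force: [0.1, -1.0, -0.6]
grip_width: 0.0601
finger_force: 0.0
```

Emit:
move_arm --steps '[{"tx": -0.9,"ty": 4,"tz": 0,"spin": 0,"grip": 6},{"tx": -1.9,"ty": 8,"tz": 0,"spin": 0,"grip": 6},{"tx": -2.5,"ty": 10.6,"tz": 0,"spin": 0,"grip": 6},{"tx": -2.5,"ty": 10.6,"tz": 3,"spin": 0,"grip": 6},{"tx": -2.5,"ty": 10.6,"tz": 6,"spin": 0,"grip": 6},{"tx": -2.5,"ty": 10.6,"tz": 6,"spin": 0,"grip": 6},{"tx": -2.5,"ty": 10.6,"tz": 6,"spin": 0,"grip": 6},{"tx": -2.5,"ty": 10.6,"tz": 6,"spin": 0,"grip": 6}]'

```text
clock: 15.78
position: [0.6044, 0.1419, 0.0895]
orientation: [0.0, -0.086, 0.996, -0.0]
wrist_force: [0.7, 0.0, 0.8]
grip_width: 0.06
finger_force: 0.0
```

```bash
python3 d.py .6035,.143,.032,99.9
```

```text
t 15.78 p [0.6044 0.1419 0.0895] yaw 99.9 grip 0.06 0.0 F [0.7 0.  0.8]
.6035,.143,.032,99.9 -> t [0.07 0.13 5.75] spin -0.0
```

Emit:
move_arm --steps '[{"tx": 0,"ty": 0.1,"tz": 2.5,"spin": 0,"grip": 6},{"tx": 0,"ty": 0.1,"tz": 4.5,"spin": 0,"grip": 6},{"tx": 0,"ty": 0.1,"tz": 5.7,"spin": 0,"grip": 6},{"tx": 0,"ty": 0.1,"tz": 5.7,"spin": 0,"grip": 6},{"tx": 0,"ty": 0.1,"tz": 5.7,"spin": 0,"grip": 6},{"tx": 0,"ty": 0.1,"tz": 5.7,"spin": 0,"grip": 5},{"tx": 0,"ty": 0.1,"tz": 5.7,"spin": 0,"grip": 4.2},{"tx": 0,"ty": 0.1,"tz": 5.7,"spin": 0,"grip": 3.6}]' --force 12

```text
clock: 16.45
position: [0.6046, 0.1432, 0.0329]
orientation: [0.001, -0.086, 0.996, -0.0]
wrist_force: [-0.1, -0.3, 0.3]
grip_width: 0.0433
finger_force: 0.0
```

Emit:
move_arm --steps '[{"tx": 0,"ty": 0,"tz": 0,"spin": 0,"grip": 3.2},{"tx": 0,"ty": 0,"tz": 0,"spin": 0,"grip": 3.2},{"tx": 0,"ty": 0,"tz": 0,"spin": 0,"grip": 3.2},{"tx": 0,"ty": 0,"tz": 0,"spin": 0,"grip": 3.2},{"tx": 0,"ty": 0,"tz": 0,"spin": 0,"grip": 3.2},{"tx": 0,"ty": 0,"tz": 0,"spin": 0,"grip": 3.2},{"tx": 0,"ty": 0,"tz": 0,"spin": 0,"grip": 3.2},{"tx": 0,"ty": 0,"tz": 0,"spin": 0,"grip": 3.2}]'

```text
clock: 17.12
position: [0.6044, 0.1431, 0.0326]
orientation: [0.001, -0.086, 0.996, -0.0]
wrist_force: [-0.2, -1.6, 6.0]
grip_width: 0.0368
finger_force: 12.1
```

Emit:
move_arm --steps '[{"tx": 0,"ty": 0,"tz": -1,"spin": 0,"grip": 3.2},{"tx": 0,"ty": 0,"tz": -3,"spin": 0,"grip": 3.2},{"tx": 0,"ty": 0,"tz": -5.5,"spin": 0,"grip": 3.2},{"tx": 0,"ty": 0,"tz": -8,"spin": 0,"grip": 3.2},{"tx": 0,"ty": 0,"tz": -9.5,"spin": 0,"grip": 3.2},{"tx": 0,"ty": 0,"tz": -10,"spin": 0,"grip": 3.2},{"tx": 0,"ty": 0,"tz": -10,"spin": 0,"grip": 3.2},{"tx": 0,"ty": 0,"tz": -10,"spin": 0,"grip": 3.2}]'

```text
clock: 17.78
position: [0.6032, 0.1431, 0.1313]
orientation: [-0.0, -0.086, 0.996, -0.0]
wrist_force: [-1.2, -0.2, -0.4]
grip_width: 0.0369
finger_force: 12.0
```

```bash
python3 d.py .513,-.3055,.132,99.9
python3 - <<'E'
from h import *
t=read_camera("scene")
cv2.imwrite("pics/s5.png",cv2.resize(t[60:260,100:420,::-1],None,fx=2.5,fy=2.5,interpolation=cv2.INTER_CUBIC))
E
```

```text
t 17.78 p [0.6032 0.1431 0.1313] yaw 99.9 grip 0.0369 11.984092179525305 F [-1.2 -0.2 -0.4]
.513,-.3055,.132,99.9 -> t [ 16.59 -42.65  -0.06] spin -0.0
```

View pics/s5.png

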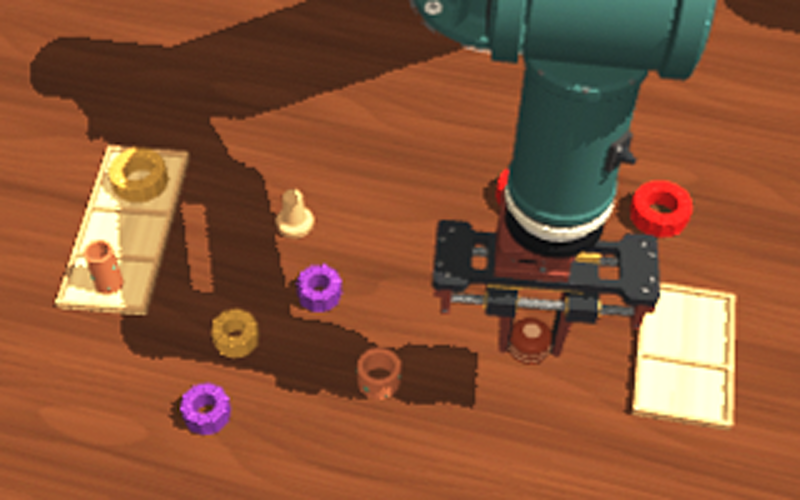

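The scene picture shows the stone held level at crop (530,338), the tall sleeve upright in tray3's far compartment at (103,267), and the large ring in place.

Emit:
move_arm --steps '[{"tx": 0.8,"ty": -2,"tz": 0,"spin": 0,"grip": 3.2},{"tx": 2,"ty": -5,"tz": 0,"spin": 0,"grip": 3.2},{"tx": 3.5,"ty": -8.8,"tz": 0,"spin": 0,"grip": 3.2},{"tx": 4.9,"ty": -12.6,"tz": 0,"spin": 0,"grip": 3.2},{"tx": 6.4,"ty": -16.4,"tz": 0,"spin": 0,"grip": 3.2},{"tx": 7.8,"ty": -20.2,"tz": 0,"spin": 0,"grip": 3.2},{"tx": 9.3,"ty": -24,"tz": 0,"spin": 0,"grip": 3.2},{"tx": 10.8,"ty": -27.8,"tz": 0,"spin": 0,"grip": 3.2}]'

```text
clock: 18.5
position: [0.5433, -0.1506, 0.1301]
orientation: [-0.001, -0.086, 0.996, 0.001]
wrist_force: [0.5, -0.4, -1.2]
grip_width: 0.0368
finger_force: 12.0
```

Emit:
move_arm --steps '[{"tx": 1.5,"ty": -3.8,"tz": 0,"spin": 0,"grip": 3.2},{"tx": 2.9,"ty": -7.6,"tz": 0,"spin": 0,"grip": 3.2},{"tx": 4.3,"ty": -11,"tz": 0,"spin": 0,"grip": 3.2},{"tx": 5.3,"ty": -13.6,"tz": 0,"spin": 0,"grip": 3.2},{"tx": 5.8,"ty": -14.8,"tz": 0,"spin": 0,"grip": 3.2},{"tx": 5.8,"ty": -14.8,"tz": 2,"spin": 0,"grip": 3.2},{"tx": 5.8,"ty": -14.8,"tz": 5,"spin": 0,"grip": 3.2},{"tx": 5.8,"ty": -14.8,"tz": 6,"spin": 0,"grip": 3.2}]'

```text
clock: 19.17
position: [0.5109, -0.3032, 0.0677]
orientation: [-0.002, -0.086, 0.996, 0.002]
wrist_force: [-1.0, 0.9, -1.4]
grip_width: 0.0369
finger_force: 12.0
```

```bash
python3 d.py .513,-.3055,.0366,99.9
```

```text
t 19.17 p [ 0.5109 -0.3032  0.0677] yaw 99.8 grip 0.0369 11.984153311450427 F [-1.   0.9 -1.4]
.513,-.3055,.0366,99.9 -> t [-0.19 -0.28  3.11] spin -0.1
```

Emit:
move_arm --steps '[{"tx": -0.1,"ty": -0.2,"tz": 1,"spin": 0,"grip": 3.2},{"tx": -0.1,"ty": -0.2,"tz": 2,"spin": 0,"grip": 3.2},{"tx": -0.1,"ty": -0.2,"tz": 2.5,"spin": 0,"grip": 3.2},{"tx": -0.1,"ty": -0.2,"tz": 2.8,"spin": 0,"grip": 3.2},{"tx": -0.1,"ty": -0.2,"tz": 3,"spin": 0,"grip": 3.2},{"tx": -0.1,"ty": -0.2,"tz": 3.1,"spin": 0,"grip": 3.2},{"tx": -0.1,"ty": -0.2,"tz": 3.1,"spin": 0,"grip": 3.2},{"tx": -0.1,"ty": -0.2,"tz": 3.1,"spin": 0,"grip": 3.2}]'

```text
clock: 19.83
position: [0.5149, -0.3071, 0.0413]
orientation: [0.0, -0.086, 0.996, -0.0]
wrist_force: [-0.5, 0.1, -0.3]
grip_width: 0.0367
finger_force: 12.0
```

Emit:
move_arm --steps '[{"tx": 0.1,"ty": 0.1,"tz": 0.2,"spin": 0,"grip": 3.2},{"tx": 0.1,"ty": 0.1,"tz": 0.3,"spin": 0,"grip": 3.2},{"tx": 0.1,"ty": 0.1,"tz": 0.35,"spin": 0,"grip": 3.2},{"tx": 0.1,"ty": 0.1,"tz": 0.4,"spin": 0,"grip": 3.2},{"tx": 0.1,"ty": 0.1,"tz": 0.45,"spin": 0,"grip": 3.2},{"tx": 0.1,"ty": 0.1,"tz": 0.5,"spin": 0,"grip": 3.2},{"tx": 0.1,"ty": 0.1,"tz": 0.5,"spin": 0,"grip": 3.2},{"tx": 0.1,"ty": 0.1,"tz": 0.5,"spin": 0,"grip": 3.2}]'

```text
clock: 20.5
position: [0.5133, -0.306, 0.0365]
orientation: [-0.0, -0.086, 0.996, -0.0]
wrist_force: [-2.3, 2.0, 8.8]
grip_width: 0.0369
finger_force: 12.1
```

Emit:
move_arm --steps '[{"tx": 0,"ty": 0,"tz": 0,"spin": 0,"grip": 3.9},{"tx": 0,"ty": 0,"tz": 0,"spin": 0,"grip": 4.4},{"tx": 0,"ty": 0,"tz": 0,"spin": 0,"grip": 4.9},{"tx": 0,"ty": 0,"tz": 0,"spin": 0,"grip": 5},{"tx": 0,"ty": 0,"tz": 0,"spin": 0,"grip": 5},{"tx": 0,"ty": 0,"tz": -2,"spin": 0,"grip": 5},{"tx": 0,"ty": 0,"tz": -5.5,"spin": 0,"grip": 5},{"tx": 0,"ty": 0,"tz": -9,"spin": 0,"grip": 5}]'

```text
clock: 21.17
position: [0.5123, -0.3052, 0.1253]
orientation: [-0.001, -0.086, 0.996, 0.001]
wrist_force: [0.2, -0.2, -0.5]
grip_width: 0.0498
finger_force: 0.0
```

```bash
python3 d.py .6047,-.1433,.125,94.2
```

```text
t 21.17 p [ 0.5123 -0.3052  0.1253] yaw 99.9 grip 0.0498 0.0 F [ 0.2 -0.2 -0.5]
.6047,-.1433,.125,94.2 -> t [-11.88  14.37   0.04] spin 5.7
```

Emit:
move_arm --steps '[{"tx": -2.5,"ty": 3,"tz": 0,"spin": 3,"grip": 6.8},{"tx": -5,"ty": 6,"tz": 0,"spin": 5.7,"grip": 6.8},{"tx": -7.6,"ty": 9.2,"tz": 0,"spin": 5.7,"grip": 6.8},{"tx": -10.2,"ty": 12.4,"tz": 0,"spin": 5.7,"grip": 6.8},{"tx": -11.8,"ty": 14.4,"tz": 0,"spin": 5.7,"grip": 6.8},{"tx": -11.8,"ty": 14.4,"tz": 2,"spin": 5.7,"grip": 6.8},{"tx": -11.8,"ty": 14.4,"tz": 3.5,"spin": 5.7,"grip": 6.8},{"tx": -11.8,"ty": 14.4,"tz": 3.5,"spin": 5.7,"grip": 6.8}]'

```text
clock: 21.83
position: [0.6032, -0.1424, 0.0879]
orientation: [-0.002, -0.037, 0.999, 0.001]
wrist_force: [-0.5, 0.1, -0.3]
grip_width: 0.0682
finger_force: 0.0
```

Emit:
move_arm --steps '[{"tx": 0,"ty": 0,"tz": 0.5,"spin": 0,"grip": 6.8},{"tx": 0,"ty": 0,"tz": 0.5,"spin": 0,"grip": 6.8},{"tx": 0,"ty": 0,"tz": 0.5,"spin": 0,"grip": 6.8},{"tx": 0,"ty": 0,"tz": 0.5,"spin": 0,"grip": 6.8},{"tx": 0,"ty": 0,"tz": 0.5,"spin": 0,"grip": 6.8},{"tx": 0,"ty": 0,"tz": 0.5,"spin": 0,"grip": 6.8},{"tx": 0,"ty": 0,"tz": 0.5,"spin": 0,"grip": 6.8},{"tx": 0,"ty": 0,"tz": 0.5,"spin": 0,"grip": 6.8}]'

```text
clock: 22.5
position: [0.605, -0.1441, 0.0859]
orientation: [0.0, -0.036, 0.999, -0.0]
wrist_force: [0.1, 0.3, -0.6]
grip_width: 0.0681
finger_force: 0.0
```

```bash
python3 d.py .6047,-.1433,.033,94.2
```

```text
t 22.5 p [ 0.605  -0.1441  0.0859] yaw 94.2 grip 0.0681 0.0 F [ 0.1  0.3 -0.6]
.6047,-.1433,.033,94.2 -> t [0.03 0.08 5.29] spin -0.0
```

Emit:
move_arm --steps '[{"tx": 0,"ty": 0.1,"tz": 2.5,"spin": 0,"grip": 6.8},{"tx": 0,"ty": 0.1,"tz": 4.3,"spin": 0,"grip": 6.8},{"tx": 0,"ty": 0.1,"tz": 5.3,"spin": 0,"grip": 6.8},{"tx": 0,"ty": 0.1,"tz": 5.3,"spin": 0,"grip": 6.8},{"tx": 0,"ty": 0.1,"tz": 5.3,"spin": 0,"grip": 6.8},{"tx": 0,"ty": 0.1,"tz": 5.3,"spin": 0,"grip": 5.8},{"tx": 0,"ty": 0.1,"tz": 5.3,"spin": 0,"grip": 5},{"tx": 0,"ty": 0.1,"tz": 5.3,"spin": 0,"grip": 4.4}]' --force 25

```text
clock: 23.17
position: [0.6057, -0.1432, 0.0337]
orientation: [0.001, -0.036, 0.999, -0.0]
wrist_force: [0.7, -0.3, -0.7]
grip_width: 0.0517
finger_force: 0.0
```

Emit:
move_arm --steps '[{"tx": 0,"ty": 0,"tz": 0,"spin": 0,"grip": 3.8},{"tx": 0,"ty": 0,"tz": 0,"spin": 0,"grip": 3.8},{"tx": 0,"ty": 0,"tz": 0,"spin": 0,"grip": 3.8},{"tx": 0,"ty": 0,"tz": 0,"spin": 0,"grip": 3.8},{"tx": 0,"ty": 0,"tz": 0,"spin": 0,"grip": 3.8},{"tx": 0,"ty": 0,"tz": 0,"spin": 0,"grip": 3.8},{"tx": 0,"ty": 0,"tz": 0,"spin": 0,"grip": 3.8},{"tx": 0,"ty": 0,"tz": 0,"spin": 0,"grip": 3.8}]'

```text
clock: 23.83
position: [0.6055, -0.1433, 0.0335]
orientation: [0.001, -0.036, 0.999, -0.0]
wrist_force: [-0.3, -0.6, 6.1]
grip_width: 0.0435
finger_force: 25.0
```

Emit:
move_arm --steps '[{"tx": 0,"ty": 0,"tz": -1,"spin": 0,"grip": 3.8},{"tx": 0,"ty": 0,"tz": -3,"spin": 0,"grip": 3.8},{"tx": 0,"ty": 0,"tz": -5.5,"spin": 0,"grip": 3.8},{"tx": 0,"ty": 0,"tz": -8,"spin": 0,"grip": 3.8},{"tx": 0,"ty": 0,"tz": -9.5,"spin": 0,"grip": 3.8},{"tx": 0,"ty": 0,"tz": -10,"spin": 0,"grip": 3.8},{"tx": 0,"ty": 0,"tz": -10,"spin": 0,"grip": 3.8},{"tx": 0,"ty": 0,"tz": -10,"spin": 0,"grip": 3.8}]'

```text
clock: 24.5
position: [0.6042, -0.1426, 0.1321]
orientation: [-0.001, -0.036, 0.999, 0.0]
wrist_force: [-0.2, -0.1, -3.3]
grip_width: 0.0433
finger_force: 25.0
```

```bash
python3 d.py .471,.288,.133,94.2
python3 - <<'E'
from h import *
t=read_camera("scene")
cv2.imwrite("pics/s6.png",cv2.resize(t[60:260,100:420,::-1],None,fx=2.5,fy=2.5,interpolation=cv2.INTER_CUBIC))
E
```

```text
t 24.5 p [ 0.6042 -0.1426  0.1321] yaw 94.2 grip 0.0433 24.99810989946127 F [-0.2 -0.1 -3.3]
.471,.288,.133,94.2 -> t [10.15 43.92 -0.06] spin -0.0
```

View pics/s6.png

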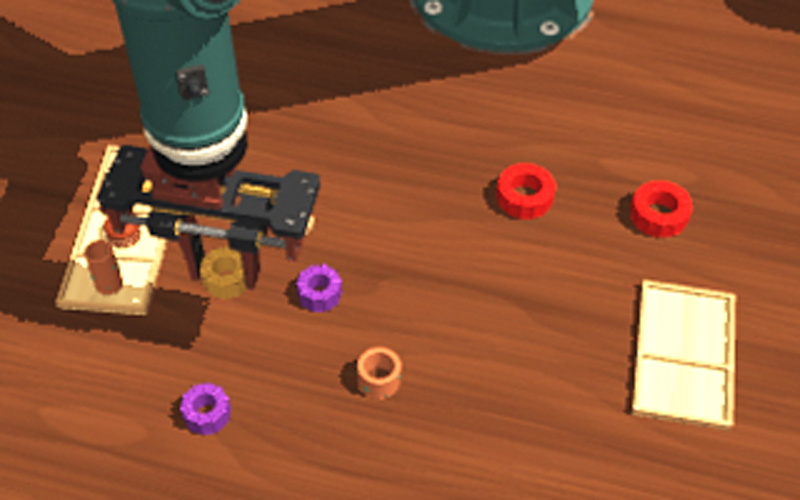

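The scene picture shows the small brass ring held level at crop (224,272), the sleeve at (103,267), and the stone in tray3's middle compartment at (122,235).

Emit:
move_arm --steps '[{"tx": 0.5,"ty": 2,"tz": 0,"spin": 0,"grip": 3.8},{"tx": 1.2,"ty": 5,"tz": 0,"spin": 0,"grip": 3.8},{"tx": 2.1,"ty": 9,"tz": 0,"spin": 0,"grip": 3.8},{"tx": 3,"ty": 13,"tz": 0,"spin": 0,"grip": 3.8},{"tx": 3.9,"ty": 17,"tz": 0,"spin": 0,"grip": 3.8},{"tx": 4.8,"ty": 21,"tz": 0,"spin": 0,"grip": 3.8},{"tx": 5.7,"ty": 25,"tz": 0,"spin": 0,"grip": 3.8},{"tx": 6.6,"ty": 29,"tz": 0,"spin": 0,"grip": 3.8}]'

```text
clock: 25.22
position: [0.5159, 0.143, 0.1312]
orientation: [-0.002, -0.036, 0.999, -0.0]
wrist_force: [1.2, 0.4, -2.6]
grip_width: 0.0432
finger_force: 25.0
```

Emit:
move_arm --steps '[{"tx": 0.9,"ty": 4,"tz": 0,"spin": 0,"grip": 3.8},{"tx": 1.8,"ty": 8,"tz": 0,"spin": 0,"grip": 3.8},{"tx": 2.7,"ty": 11.5,"tz": 0,"spin": 0,"grip": 3.8},{"tx": 3.4,"ty": 14,"tz": 0,"spin": 0,"grip": 3.8},{"tx": 3.6,"ty": 15,"tz": 0,"spin": 0,"grip": 3.8},{"tx": 3.6,"ty": 15,"tz": 2,"spin": 0,"grip": 3.8},{"tx": 3.6,"ty": 15,"tz": 5,"spin": 0,"grip": 3.8},{"tx": 3.6,"ty": 15,"tz": 6,"spin": 0,"grip": 3.8}]'

```text
clock: 25.88
position: [0.4687, 0.2872, 0.069]
orientation: [-0.003, -0.037, 0.999, -0.001]
wrist_force: [-0.7, -1.5, -2.8]
grip_width: 0.044
finger_force: 25.0
```

Emit:
move_arm --steps '[{"tx": 0,"ty": 0,"tz": 0.5,"spin": 0,"grip": 3.8},{"tx": 0,"ty": 0,"tz": 1,"spin": 0,"grip": 3.8},{"tx": 0,"ty": 0,"tz": 1.5,"spin": 0,"grip": 3.8},{"tx": 0,"ty": 0,"tz": 1.5,"spin": 0,"grip": 3.8},{"tx": 0,"ty": 0,"tz": 1.5,"spin": 0,"grip": 3.8},{"tx": 0,"ty": 0,"tz": 1.5,"spin": 0,"grip": 3.8},{"tx": 0,"ty": 0,"tz": 1.5,"spin": 0,"grip": 3.8},{"tx": 0,"ty": 0,"tz": 1.5,"spin": 0,"grip": 3.8}]'

```text
clock: 26.55
position: [0.4715, 0.2886, 0.0582]
orientation: [0.0, -0.036, 0.999, 0.0]
wrist_force: [0.8, -0.1, -1.9]
grip_width: 0.0433
finger_force: 25.0
```

```bash
python3 d.py .471,.288,.0375,94.2
```

```text
t 26.55 p [0.4715 0.2886 0.0582] yaw 94.2 grip 0.0433 24.99814166687429 F [ 0.8 -0.1 -1.9]
.471,.288,.0375,94.2 -> t [ 0.05 -0.06  2.07] spin -0.0
```

Emit:
move_arm --steps '[{"tx": 0,"ty": 0,"tz": 0.6,"spin": 0,"grip": 3.8},{"tx": 0,"ty": 0,"tz": 1.2,"spin": 0,"grip": 3.8},{"tx": 0,"ty": 0,"tz": 1.6,"spin": 0,"grip": 3.8},{"tx": 0,"ty": 0,"tz": 1.8,"spin": 0,"grip": 3.8},{"tx": 0,"ty": 0,"tz": 1.95,"spin": 0,"grip": 3.8},{"tx": 0,"ty": 0,"tz": 2.05,"spin": 0,"grip": 3.8},{"tx": 0,"ty": 0,"tz": 2.1,"spin": 0,"grip": 3.8},{"tx": 0,"ty": 0,"tz": 2.1,"spin": 0,"grip": 3.8}]'

```text
clock: 27.22
position: [0.4706, 0.2883, 0.0375]
orientation: [-0.0, -0.036, 0.999, -0.0]
wrist_force: [-3.1, -1.4, 9.4]
grip_width: 0.0433
finger_force: 25.0
```

Emit:
move_arm --steps '[{"tx": 0,"ty": 0,"tz": 0,"spin": 0,"grip": 4.6},{"tx": 0,"ty": 0,"tz": 0,"spin": 0,"grip": 5.1},{"tx": 0,"ty": 0,"tz": 0,"spin": 0,"grip": 5.6},{"tx": 0,"ty": 0,"tz": 0,"spin": 0,"grip": 5.6},{"tx": 0,"ty": 0,"tz": 0,"spin": 0,"grip": 5.6},{"tx": 0,"ty": 0,"tz": -2,"spin": 0,"grip": 5.6},{"tx": 0,"ty": 0,"tz": -5.5,"spin": 0,"grip": 5.6},{"tx": 0,"ty": 0,"tz": -9,"spin": 0,"grip": 5.6}]'

```text
clock: 27.88
position: [0.4699, 0.2879, 0.1264]
orientation: [-0.002, -0.036, 0.999, -0.001]
wrist_force: [0.5, 0.3, 0.8]
grip_width: 0.0564
finger_force: 0.0
```

```bash
python3 d.py .6135,.008,.125,94.2
```

```text
t 27.88 p [0.4699 0.2879 0.1264] yaw 94.2 grip 0.0564 0.0 F [0.5 0.3 0.8]
.6135,.008,.125,94.2 -> t [-12.28 -28.96   0.14] spin -0.0
```

Emit:
move_arm --steps '[{"tx": -1.5,"ty": -3.7,"tz": 0,"spin": 0,"grip": 6.4},{"tx": -3,"ty": -7.4,"tz": 0,"spin": 0,"grip": 6.4},{"tx": -4.6,"ty": -11.1,"tz": 0,"spin": 0,"grip": 6.4},{"tx": -6.2,"ty": -14.8,"tz": 0,"spin": 0,"grip": 6.4},{"tx": -7.8,"ty": -18.5,"tz": 0,"spin": 0,"grip": 6.4},{"tx": -9.4,"ty": -22.2,"tz": 0,"spin": 0,"grip": 6.4},{"tx": -11,"ty": -25.9,"tz": 0,"spin": 0,"grip": 6.4},{"tx": -12.2,"ty": -29,"tz": 0,"spin": 0,"grip": 6.4}]'

```text
clock: 28.55
position: [0.6153, 0.0054, 0.1267]
orientation: [0.001, -0.036, 0.999, -0.0]
wrist_force: [-1.1, 0.8, 0.7]
grip_width: 0.0638
finger_force: 0.0
```

Emit:
move_arm --steps '[{"tx": 0,"ty": 0,"tz": 2,"spin": 0,"grip": 6.4},{"tx": 0,"ty": 0,"tz": 4,"spin": 0,"grip": 6.4},{"tx": 0,"ty": 0,"tz": 4,"spin": 0,"grip": 6.4},{"tx": 0,"ty": 0,"tz": 4,"spin": 0,"grip": 6.4},{"tx": 0,"ty": 0,"tz": 4,"spin": 0,"grip": 6.4},{"tx": 0,"ty": 0,"tz": 4,"spin": 0,"grip": 6.4},{"tx": 0,"ty": 0,"tz": 4,"spin": 0,"grip": 6.4},{"tx": 0,"ty": 0,"tz": 4,"spin": 0,"grip": 6.4}]'

```text
clock: 29.22
position: [0.6144, 0.0085, 0.0877]
orientation: [0.001, -0.037, 0.999, -0.0]
wrist_force: [-0.9, -0.6, -1.4]
grip_width: 0.0638
finger_force: 0.0
```

```bash
python3 d.py .6135,.008,.035,94.2
```

```text
t 29.22 p [0.6144 0.0085 0.0877] yaw 94.2 grip 0.0638 0.0 F [-0.9 -0.6 -1.4]
.6135,.008,.035,94.2 -> t [ 0.11 -0.04  5.27] spin 0.0
```

Emit:
move_arm --steps '[{"tx": 0.1,"ty": 0,"tz": 2.5,"spin": 0,"grip": 6.4},{"tx": 0.1,"ty": 0,"tz": 4.3,"spin": 0,"grip": 6.4},{"tx": 0.1,"ty": 0,"tz": 5.3,"spin": 0,"grip": 6.4},{"tx": 0.1,"ty": 0,"tz": 5.3,"spin": 0,"grip": 6.4},{"tx": 0.1,"ty": 0,"tz": 5.3,"spin": 0,"grip": 6.4},{"tx": 0.1,"ty": 0,"tz": 5.3,"spin": 0,"grip": 5.4},{"tx": 0.1,"ty": 0,"tz": 5.3,"spin": 0,"grip": 4.6},{"tx": 0.1,"ty": 0,"tz": 5.3,"spin": 0,"grip": 4}]' --force 20

```text
clock: 29.88
position: [0.6137, 0.008, 0.0347]
orientation: [0.001, -0.036, 0.999, -0.0]
wrist_force: [-0.2, 0.1, -0.2]
grip_width: 0.0475
finger_force: 0.0
```

Emit:
move_arm --steps '[{"tx": 0,"ty": 0,"tz": 0,"spin": 0,"grip": 3.6},{"tx": 0,"ty": 0,"tz": 0,"spin": 0,"grip": 3.6},{"tx": 0,"ty": 0,"tz": 0,"spin": 0,"grip": 3.6},{"tx": 0,"ty": 0,"tz": 0,"spin": 0,"grip": 3.6},{"tx": 0,"ty": 0,"tz": 0,"spin": 0,"grip": 3.6},{"tx": 0,"ty": 0,"tz": 0,"spin": 0,"grip": 3.6},{"tx": 0,"ty": 0,"tz": 0,"spin": 0,"grip": 3.6},{"tx": 0,"ty": 0,"tz": 0,"spin": 0,"grip": 3.6}]'

```text
clock: 30.55
position: [0.6135, 0.0079, 0.0345]
orientation: [0.001, -0.036, 0.999, -0.0]
wrist_force: [0.3, -0.3, 6.5]
grip_width: 0.0409
finger_force: 20.0
```

Emit:
move_arm --steps '[{"tx": 0,"ty": 0,"tz": -1,"spin": 0,"grip": 3.6},{"tx": 0,"ty": 0,"tz": -3,"spin": 0,"grip": 3.6},{"tx": 0,"ty": 0,"tz": -5.5,"spin": 0,"grip": 3.6},{"tx": 0,"ty": 0,"tz": -8,"spin": 0,"grip": 3.6},{"tx": 0,"ty": 0,"tz": -9.5,"spin": 0,"grip": 3.6},{"tx": 0,"ty": 0,"tz": -10,"spin": 0,"grip": 3.6},{"tx": 0,"ty": 0,"tz": -10,"spin": 0,"grip": 3.6},{"tx": 0,"ty": 0,"tz": -10,"spin": 0,"grip": 3.6}]'

```text
clock: 31.22
position: [0.6123, 0.0081, 0.1332]
orientation: [-0.0, -0.036, 0.999, 0.0]
wrist_force: [-0.5, 0.1, -2.5]
grip_width: 0.0408
finger_force: 20.0
```

```bash
python3 d.py .547,.294,.135,94.2
python3 - <<'E'
from h import *
t=read_camera("scene")
cv2.imwrite("pics/s7.png",cv2.resize(t[60:260,100:420,::-1],None,fx=2.5,fy=2.5,interpolation=cv2.INTER_CUBIC))
E
```

```text
t 31.22 p [0.6123 0.0081 0.1332] yaw 94.2 grip 0.0408 19.999618837900925 F [-0.5  0.1 -2.5]
.547,.294,.135,94.2 -> t [ 4.43 28.99 -0.17] spin -0.0
```

View pics/s7.png

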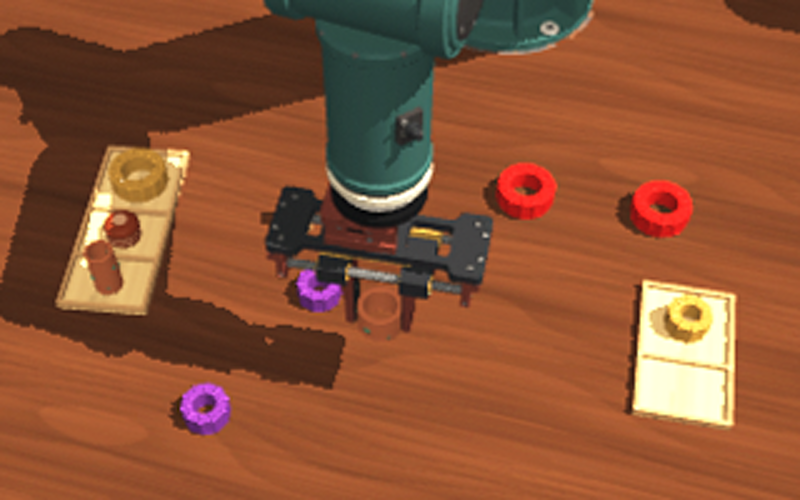

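The picture shows the short sleeve held level at crop (380,315), the small ring centred in tray2's wide compartment at (690,318), and all three tray3 parts in place.

Emit:
move_arm --steps '[{"tx": 0.3,"ty": 2,"tz": 0,"spin": 0,"grip": 3.6},{"tx": 0.8,"ty": 5,"tz": 0,"spin": 0,"grip": 3.6},{"tx": 1.4,"ty": 9,"tz": 0,"spin": 0,"grip": 3.6},{"tx": 2,"ty": 13,"tz": 0,"spin": 0,"grip": 3.6},{"tx": 2.6,"ty": 17,"tz": 0,"spin": 0,"grip": 3.6},{"tx": 3.2,"ty": 21,"tz": 0,"spin": 0,"grip": 3.6},{"tx": 3.8,"ty": 25,"tz": 0,"spin": 0,"grip": 3.6},{"tx": 4.3,"ty": 27.5,"tz": 0,"spin": 0,"grip": 3.6}]'

```text
clock: 31.93
position: [0.5478, 0.2824, 0.1319]
orientation: [-0.001, -0.037, 0.999, 0.0]
wrist_force: [0.2, -0.8, -2.1]
grip_width: 0.0407
finger_force: 20.0
```

Emit:
move_arm --steps '[{"tx": 0.2,"ty": 1.5,"tz": 0,"spin": 0,"grip": 3.6},{"tx": 0.2,"ty": 1.5,"tz": 1.5,"spin": 0,"grip": 3.6},{"tx": 0.2,"ty": 1.5,"tz": 4,"spin": 0,"grip": 3.6},{"tx": 0.2,"ty": 1.5,"tz": 6.5,"spin": 0,"grip": 3.6},{"tx": 0.2,"ty": 1.5,"tz": 7.5,"spin": 0,"grip": 3.6},{"tx": 0.2,"ty": 1.5,"tz": 7.5,"spin": 0,"grip": 3.6},{"tx": 0.2,"ty": 1.5,"tz": 7.5,"spin": 0,"grip": 3.6},{"tx": 0.2,"ty": 1.5,"tz": 7.5,"spin": 0,"grip": 3.6}]'

```text
clock: 32.6
position: [0.5478, 0.2939, 0.0594]
orientation: [0.001, -0.036, 0.999, 0.0]
wrist_force: [-0.6, 0.1, -1.1]
grip_width: 0.0408
finger_force: 20.0
```

```bash
python3 d.py .547,.294,.0385,94.2
```

```text
t 32.6 p [0.5478 0.2939 0.0594] yaw 94.1 grip 0.0408 19.999597598507535 F [-0.6  0.1 -1.1]
.547,.294,.0385,94.2 -> t [0.08 0.02 2.09] spin -0.1
```

Emit:
move_arm --steps '[{"tx": 0,"ty": 0,"tz": 0.6,"spin": 0,"grip": 3.6},{"tx": 0,"ty": 0,"tz": 1.2,"spin": 0,"grip": 3.6},{"tx": 0,"ty": 0,"tz": 1.6,"spin": 0,"grip": 3.6},{"tx": 0,"ty": 0,"tz": 1.8,"spin": 0,"grip": 3.6},{"tx": 0,"ty": 0,"tz": 1.95,"spin": 0,"grip": 3.6},{"tx": 0,"ty": 0,"tz": 2.05,"spin": 0,"grip": 3.6},{"tx": 0,"ty": 0,"tz": 2.1,"spin": 0,"grip": 3.6},{"tx": 0,"ty": 0,"tz": 2.1,"spin": 0,"grip": 3.6}]'

```text
clock: 33.27
position: [0.5467, 0.2939, 0.0385]
orientation: [-0.0, -0.037, 0.999, -0.0]
wrist_force: [-2.9, -0.7, 5.5]
grip_width: 0.0409
finger_force: 20.0
```

Contact. I will release, lift and back off.

Emit:
move_arm --steps '[{"tx": 0,"ty": 0,"tz": 0,"spin": 0,"grip": 4.3},{"tx": 0,"ty": 0,"tz": 0,"spin": 0,"grip": 4.8},{"tx": 0,"ty": 0,"tz": 0,"spin": 0,"grip": 5.3},{"tx": 0,"ty": 0,"tz": 0,"spin": 0,"grip": 5.3},{"tx": 0,"ty": 0,"tz": 0,"spin": 0,"grip": 5.3},{"tx": 0,"ty": 0,"tz": -2,"spin": 0,"grip": 5.3},{"tx": 0,"ty": 0,"tz": -5.5,"spin": 0,"grip": 5.3},{"tx": 0,"ty": 0,"tz": -9,"spin": 0,"grip": 5.3}]'

```text
clock: 33.93
position: [0.5456, 0.2935, 0.1272]
orientation: [-0.002, -0.036, 0.999, -0.001]
wrist_force: [0.8, 0.3, 0.4]
grip_width: 0.0529
finger_force: 0.0
```

Emit:
move_arm --steps '[{"tx": 0,"ty": -3,"tz": -3,"spin": 0,"grip": 5.3},{"tx": 0,"ty": -6,"tz": -6,"spin": 0,"grip": 5.3},{"tx": 0,"ty": -9,"tz": -8,"spin": 0,"grip": 5.3},{"tx": 0,"ty": -12,"tz": -10,"spin": 0,"grip": 5.3},{"tx": 0,"ty": -15,"tz": -10,"spin": 0,"grip": 5.3},{"tx": 0,"ty": -18,"tz": -10,"spin": 0,"grip": 5.3},{"tx": 0,"ty": -20,"tz": -10,"spin": 0,"grip": 5.3},{"tx": 0,"ty": -20,"tz": -10,"spin": 0,"grip": 5.3}]'

```text
clock: 34.6
position: [0.5618, 0.091, 0.2279]
orientation: [0.0, -0.035, 0.999, -0.001]
wrist_force: [0.6, -0.6, -0.5]
grip_width: 0.053
finger_force: 0.0
```

Run:
```python
from h import *
for n in("top","scene"):
    cv2.imwrite(f"pics/{n}8.png",cv2.resize(read_camera(n)[:,:,::-1],(800,600),interpolation=cv2.INTER_CUBIC))
```

```text
(no output)
```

View pics/top8.png

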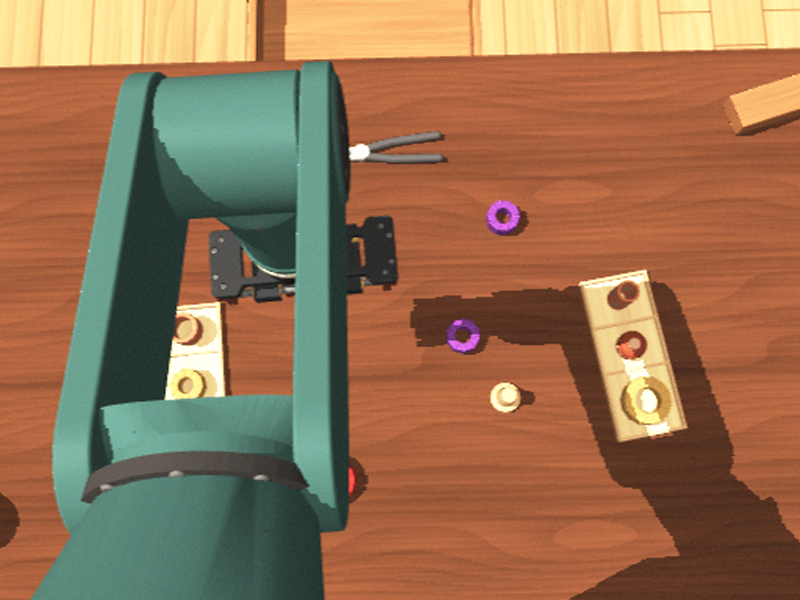

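View pics/scene8.png

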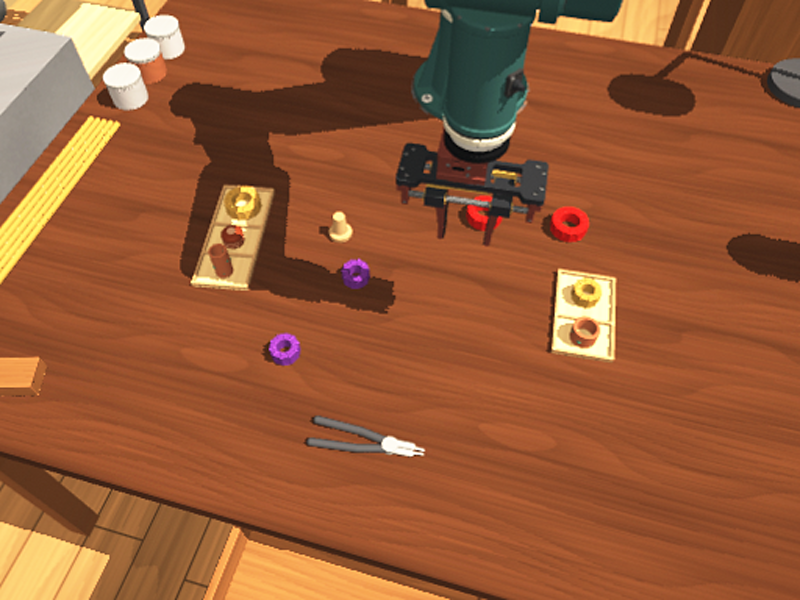

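All five parts stand in their compartments. In the scene picture tray3 holds the ring at (243,203), stone at (232,236) and sleeve at (221,262), and tray2 holds the ring at (587,292) and sleeve at (585,332). The plug at (340,227) and the pliers have not moved, and the arm is clear.

```bash
python3 -c "
from plant import env
print(env.hand_in())"
```

```text
the job is handed in; nothing more can be done
None
```

Both prayer-wheel kits are made up and handed in after about 35 s of robot time: the final pictures show all five parts upright in their compartments and the plug and pliers where they were. The hand-in gave no verdict.

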